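Shift the bench mixer into third

ROBOT

A 6-joint arm with a two-finger parallel gripper is mounted at the origin on a cart in front of the work surface, level with it; the furniture and walls round the work are solid. World frame = base frame: x ahead of the robot, y to its left, z up, the work surface at z = 0. Lengths are in mm, angles in rad, forces in N, time in s.
With the tool pointing down it reaches from about 350 to 875 mm from the base axis. Payload 4.2 kg.
Tool frame: the origin (TCP) lies at the very end of the fingers, on their centre line; the grasp point (between the pads) lies 19 mm behind it; z points along the fingers, y is the line along which they close (so a half turn about z gives the same grasp; the last joint's range is limited). The gripper opens to 85 mm and grips with 20 to 120 N. Pads are 22 mm wide; open, the fingers measure 114 mm over their backs; the gripper's body (76 mm by 85 mm) begins 54 mm behind the grasp point. The pads swing forward as they close: fully open they stand 13 mm farther back than shut.
Start: joints at [1.489, 0.385, 0.008, 0, -1.194, -0.259], TCP at [208.868, 589.044, 231.312] pointing down, gripper open.
Joint ranges: [-3.14, 3.14], [-1.21, 2.06], [-1.07, 1.41], [-3.16, 2.05], [-2.99, -0.16], [-3.1, 3.1]. Speed limits (rad/s): [2.79, 2.79, 3.14, 3.14, 3.14, 3.14].

INTERFACE

Orientations are given as a unit quaternion [x, y, z, w].
In Python, from bench import arm gives the robot as it stands. The module is installed in compiled form; this text tells all that it offers.
- The arm moves only by the tool drive_tool, never from a script. Its argument "targets" is a list of rows, each a list of 5 numbers: the closure, from -1 (fully open) to 1 (shut), then the shift along the tool's x, y, z in mm, then the turn about the tool's z in degrees. In form: [[grip, tx, ty, tz, roll], ...]. A call has 1 to 12 rows; each row is the pose to reach, as a shift and turn from the pose commanded when the call began, along the tool's axes at that moment; what a row does not reach only later rows make up. A row lasts 1/10 s, in which the tool goes at most 50 mm and 8.59 degrees, less where a joint would pass 70% of its speed; a pose out of reach is approached as far as the arm can. A call with a gripper value outside its range is refused whole. The fingers move at their own pace and stop on an object; the grip force is fixed at half the most. Time passes only in rows, so rows that repeat a pose let the fingers close. It gives the time, the measured TCP pose, the force, the opening and the grip force at its end, in the units of the state.
- arm.read_state(): the state, without advancing time (a new reading comes with each control period).
- arm.get_image(name): name is "scene" or "top"; returns the picture (384x512x3 uint8, blue, green, red); there is no depth.
- arm.camera_params(name): a dict with "fov_y" (degrees; the focal length in pixels is half the picture's height over the tangent of half this angle, whatever the lens; pixels are square), "cx", "cy" (the principal point, pixels), "rvec" (rotation vector, rad) and "tvec" (3), from world to camera coordinates, as OpenCV has them. Camera axes: x right, y down, z forward; pixel columns grow to the right and rows downward; lengths in mm; the calibration is good to about 2 mm. A picture is of the moment at which its call begins. camera_params takes no time and is no camera call.
- arm.job_done(): hands the job in; it is judged then, once.
The state is a dict: "clock": time; "joints": joint angles; "joint_vel": joint speeds; "joint_efforts": joint torques, N m; "position": TCP position; "ee_rot": TCP orientation; "contact_force": force on the tool from outside, world axes, zero at the start; "wrist_torque": the same for the moment, N m; "gripper_width": finger opening in mm; "grasp_force": force on a finger pad.
Only numpy, scipy, OpenCV 4.12 (cv2) and the standard library are available. Lean on these libraries where they do the work, as an engineer would, in place of code of your own. Each camera call takes 0.05 s, during which the arm holds its last target. There are 200 camera calls.

TASK

Put the bench mixer into third: with the fingertips, gently push the red-knobbed lever forward out of the second slot (near left), across the H-shaped gate to the right, then forward (away from you) all the way into the third slot, the far right one marked with three dots. Do not grip the knob and do not stray into the fourth slot (near right). Let go of the lever there, and leave the bottle, the hex key stand and the tape roll where they stand.

Things in the scene. Friction and masses are not known exactly. Their poses are not given: they have to be found in the camera images.
- mixer_drive: Geared motor of a bench mixer, fixed: round blue column with a square aluminium gate plate on top, grey ribbed motor lying ahead of it. Origin: centre of the column's underside, on the bench. x points forward (away from the robot, yaw -0.1 to 0.5 rad), y left, z up. Gate plate 100 x 100 mm; motor to x = +123 mm, 80 mm high. Between robot and bench a tall peg panel stands, from y = 0.2 to the right.
- gate_centre (a point): Centre of the gate plate's top face, 110 mm above mixer_drive's origin; axes as there. Gate: an H of two slots along x at y = +20 (left) and -20 mm (right), joined at x = 0 by a cross channel along y; all 20 mm wide, the stem 12 mm thick. First slot far left, second near left, third far right, fourth near right, with 1 to 4 dots. Solid tongues bar crossing anywhere else.
- knob (a point): Centre of the red ball knob (40 mm across) on the lever's bare steel stem, 150 mm from the pivot, which lies 20 mm above mixer_drive's origin. Upright, the knob's centre is 170 mm above the bench, 60 mm above the gate; at a slot's end it is 43 mm fore or aft and 33 mm left or right of gate_centre and 160 mm up.
- third_slot (a point): Centre line of the stem at the forward end of the third slot, on the top face of the gate plate (at x = +26, y = -20, z = +110 mm in mixer_drive).
- lever_across (a joint): Sideways lean of the lever, rad: 0 upright, positive to the right. About -0.22 in the left slots (start), +0.22 in the right ones; stops at -0.235 and +0.235. In mixer_drive the knob's y is -150 mm * sin(lever_across) * cos(lever_fore). Stays where it is left (friction, about 2.7 N at the knob).
- lever_fore (a joint): Fore-and-aft lean, rad: 0 in the cross channel, positive forward; stops at +0.292 (end of first or third slot) and -0.292 (second or fourth). The stem crosses freely within about 0.045 of 0; rounded corners guide it from a little more. Starts in the second slot, -0.275 to -0.09. Knob's x in mixer_drive: 150 mm * sin(lever_fore). Stays where left (friction, 2.7 N at the knob).
- glue_bottle: Bystander: small cream bottle with red cap, 40 mm across, 95 mm high, loose, right of the mixer; origin at the centre of its underside.
- hexkey_stand: Bystander: row of hex keys in a grey stand, 50 x 102 x 94 mm, loose, farther right; origin at the centre of its underside.
- tape_roll: Bystander: roll of masking tape lying flat, 94 mm across, 19 mm high, loose, right of the mixer and the bottle; origin at the centre of its underside.

How it is judged (in metres and radians):
On the way, in this order (a step that is already met when the one before it is completed fails the run):
1. the lever is across at the right-hand side of the gate, still in the cross channel (value of joint lever_across above 0.17 rad and value of joint lever_fore between -0.12 and 0.12 rad).
2. the lever is forward in the third slot (value of joint lever_across above 0.17 rad and value of joint lever_fore above 0.235 rad), for 0.2 s.
At the end, for the whole second after the job is handed in: The lever rests in the third slot: lever_across above 0.17 rad and lever_fore above 0.235 rad (of 0.292), not moving; bottle, hex key stand and tape roll within 20 mm of where they stood (all of step 2 and value of joint lever_fore below 0.35 rad and velocity of joint lever_fore between -0.05 and 0.05 rad/s and not (distance of glue_bottle from where it was at the start of the episode above 0.02 m) and not (distance of hexkey_stand from where it was at the start of the episode above 0.02 m) and not (distance of tape_roll from where it was at the start of the episode above 0.02 m)); the robot touches nothing.
It fails at once if the lever is gripped or forced (more than 30 N of finger contact on it) (contact force between the fingers and mixer_drive above 30 N).
It fails at once if the lever goes into the fourth slot (near right) (value of joint lever_across above 0.12 rad and value of joint lever_fore below -0.16 rad).
It fails at once if a bystander is lifted, carried, toppled or shifted more than 20 mm (distance of any of glue_bottle, hexkey_stand, tape_roll from where it was at the start of the episode above 0.02 m).
It also fails if it takes over 50 s, if anything falls off the work surface, if the arm or the gripper's body presses on something with over 40 N, if the wrist force passes 120 N, or if a joint passes its speed limit or range.

## Working session

There is one attempt and no reset: what is moved stays moved. The work goes in short steps, Python scripts to look and compute and a tool call to move; the robot and the scene stay as the last step left them, time stands still between calls to the robot, and variables do not carry over. Pictures are saved under pics/ and viewed, at most 10 in all, crops included, and the job is handed in when it is done.

Besides the shell and the picture viewer there is one more tool, called as name(argument=value, ...) on one line, values as JSON. drive_tool: Moves the arm, as the interface text tells. Its arguments: {"type":"object","properties":{"targets":{"type":"array","items":{"type":"array","items":{"type":"number"}}}},"required":["targets"]}

```bash
mkdir -p pics
python3 - <<'E'
from bench import arm
import cv2
s=arm.read_state();print({k:s[k] for k in('clock','position','ee_rot','gripper_width')})
for n in('scene','top'):
    cv2.imwrite(f'pics/{n}0.png',arm.get_image(n));print(arm.camera_params(n))
E
```

```text
{'clock': 0.0, 'position': array([208.67957851, 588.51137437, 230.22608191]), 'ee_rot': array([ 9.85500632e-01, -1.69668257e-01, -1.36836275e-04,  1.08100608e-03]), 'gripper_width': 85.35369653394142}
{'fov_y': 47.32459839443087, 'cx': 262.5930491846883, 'cy': 193.11074460048488, 'rvec': array([ 2.1977557 ,  0.64738553, -0.29710404]), 'tvec': array([-592.60902841,  123.64544544, 1079.47435394])}
{'fov_y': 56.3141266173884, 'cx': 253.1311956108807, 'cy': 185.8435814855694, 'rvec': array([ 2.20713492, -2.14519648,  0.10448843]), 'tvec': array([348.04385928, 491.28233501, 928.46052035])}
```

View pics/scene0.png

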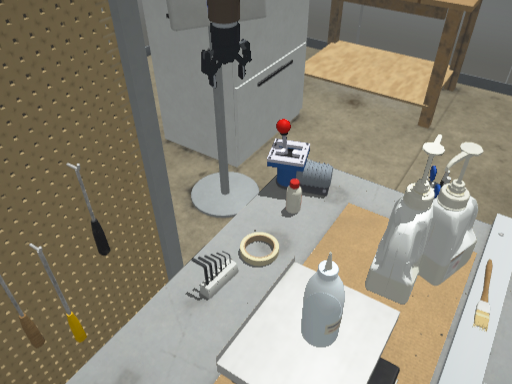

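View pics/top0.png

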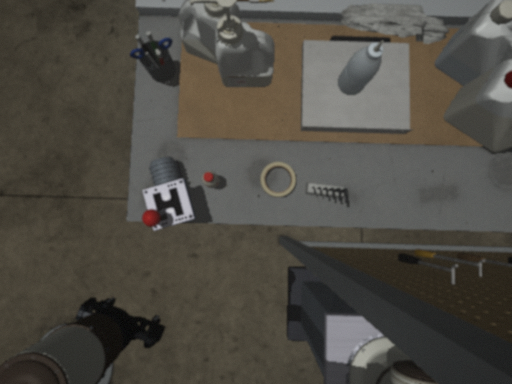

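The scene view shows the red knob at (284,127), with the gate plate below it and the bottle in front at (294,197). The top view shows the knob at (151,217), the white gate plate at about (168,203), the motor above it, the bottle cap at (209,177), and the gripper at about (120,320).

```bash
cat > h.py <<'E'
import cv2,numpy as np
from bench import arm
def cam(n):
    p=arm.camera_params(n);f=192/np.tan(np.radians(p['fov_y'])/2)
    return np.array([[f,0,p['cx']],[0,f,p['cy']],[0,0,1]]),cv2.Rodrigues(np.array(p['rvec']))[0],np.array(p['tvec'])
def ray(n,uv):
    K,R,t=cam(n);return -R.T@t,R.T@np.linalg.inv(K)@np.array([*uv,1.])
def plane(n,uv,z):
    c,d=ray(n,uv);return c+d*(z-c[2])/d[2]
def proj(n,X):
    K,R,t=cam(n);q=K@(R@np.array(X,float)+t);return q[:2]/q[2]
def tri(a,b):
    P=[(lambda K,R,t:K@np.c_[R,t])(*cam(n)) for n in('scene','top')]
    X=cv2.triangulatePoints(P[0],P[1],np.array(a,float),np.array(b,float))[:,0];return X[:3]/X[3]
def blobs(im,box,kind):
    x0,y0,x1,y1=box;h=cv2.cvtColor(im[y0:y1,x0:x1],cv2.COLOR_BGR2HSV)
    m=((h[...,0]<8)|(h[...,0]>172))&(h[...,1]>150)&(h[...,2]>60) if kind=='red' else (h[...,1]<40)&(h[...,2]>165)
    m=m.astype(np.uint8)
    c=max(cv2.findContours(m,cv2.RETR_EXTERNAL,cv2.CHAIN_APPROX_NONE)[0],key=cv2.contourArea)
    return c+np.array([x0,y0])
def knob():
    r=[]
    for n,b in(('scene',(255,100,320,150)),('top',(130,190,200,245))):
        (u,v),rad=cv2.minEnclosingCircle(blobs(arm.get_image(n),b,'red'));r.append((u,v));print(n,round(u,1),round(v,1),round(rad,1))
    return tri(*r)
E
python3 - <<'E'
from h import *
np.set_printoptions(precision=1,suppress=True)
print('knob',knob())
for n,b in(('top',(130,170,205,240)),('scene',(255,130,320,170))):
    im=arm.get_image(n)
    c=blobs(im,b,'w');q=cv2.minAreaRect(c);print(n,cv2.contourArea(c),q)
    h=cv2.convexHull(c);ap=cv2.approxPolyDP(h,4,True)[:,0];print(ap.tolist());print(np.array([plane(n,p,110) for p in ap]))
    k=8
    x0,y0,x1,y1=b;cv2.imwrite(f'pics/{n}crop.png',cv2.resize(im[y0-10:y1+10,x0-10:x1+10],None,fx=6,fy=6,interpolation=cv2.INTER_CUBIC)[:600])
print('bottle cap',tri(cv2.minEnclosingCircle(blobs(arm.get_image('scene'),(285,170,305,195),'red'))[0],cv2.minEnclosingCircle(blobs(arm.get_image('top'),(200,168,222,188),'red'))[0]))
E
```

```text
scene 283.0 126.0 7.2
top 150.5 217.8 8.0
knob [390.4 589.8 161.7]
top 541.5 ((167.2120361328125, 202.16331481933594), (37.25602722167969, 41.110103607177734), 74.47589111328125)
[[191, 213], [174, 219], [148, 208], [144, 194], [178, 181]]
[[403.9 508.2 110. ]
 [388.5 548.  110. ]
 [412.8 611.1 110. ]
 [446.  622.5 110. ]
 [479.5 542.8 110. ]]
scene 389.5 ((288.4884338378906, 150.57513427734375), (40.52324676513672, 22.12432289123535), 8.746162414550781)
[[310, 144], [303, 164], [267, 158], [272, 147], [287, 140]]
[[460.3 623.1 110. ]
 [489.  530.3 110. ]
 [395.5 501.7 110. ]
 [379.4 553.  110. ]
 [396.4 605.6 110. ]]
bottle cap [495.4 474.   86.4]
```

View pics/topcrop.png

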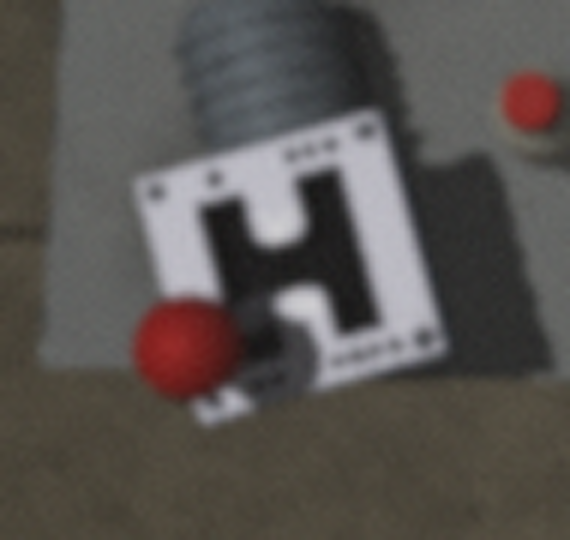

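The crop (origin (120,160), scale 6) shows the plate corners at full-image (142.5,190), (183.3,178.7), (194.5,218.3) and (154.2,230.8). The three dots are far right and the knob is near left, so forward leans left in the picture, about +0.27 rad.

```bash
cat >> h.py <<'E'
C=np.array([plane('top',p,110) for p in((142.5,190),(183.3,178.7),(194.5,218.3),(154.2,230.8))])
G=C.mean(0)
_f=C[0]+C[1]-C[2]-C[3];_l=C[0]+C[3]-C[1]-C[2]
YAW=np.angle(complex(_f[0],_f[1])+complex(_l[1],-_l[0]))
def mix(p):
    c,s=np.cos(YAW),np.sin(YAW);d=np.array(p)-G;return np.array([c*d[0]+s*d[1],-s*d[0]+c*d[1],p[2]])
def tool():
    s=arm.read_state()
    from scipy.spatial.transform import Rotation as Ro
    X=Ro.from_quat(s['ee_rot']).as_matrix()
    print('t',round(s['clock'],2),'tcp mix',mix(s['position']).round(1),'tool x yaw-YAW deg',round(np.degrees(np.arctan2(X[1,0],X[0,0])-YAW),2),'F',np.round(s['contact_force'],1),'w',round(s['gripper_width'],1))
    k=knob();m=mix(k);print('knob',k.round(1),'mix',m.round(1),'fore',round(np.arcsin(m[0]/150),3),'across',round(np.arcsin(-m[1]/150),3))
    T=X.T@(np.array([[np.cos(YAW),-np.sin(YAW),0],[np.sin(YAW),np.cos(YAW),0],[0,0,1]]));print('tool per mixer axes\n',T.round(3))
E
python3 -c "
from h import *
print(C.round(1),G.round(1),YAW,[np.linalg.norm(C[i]-C[i-1]).round(1) for i in range(4)])
tool()"
```

```text
[[455.4 626.6 110. ]
 [485.5 530.3 110. ]
 [391.5 499.4 110. ]
 [359.4 593.5 110. ]] [422.9 562.5 110. ] 0.32051814856426725 [np.float64(101.6), np.float64(100.9), np.float64(98.9), np.float64(99.5)]
t 0.4 tcp mix [-194.9   92.6  231.2] tool x yaw-YAW deg -37.89 F [-0.2  0.3 -0.5] w 85.3
scene 283.0 126.0 7.2
top 150.3 217.6 8.1
knob [390.6 589.9 161.7] mix [-22.1  36.3 161.7] fore -0.148 across -0.244
tool per mixer axes
 [[ 0.789 -0.614  0.   ]
 [-0.614 -0.789  0.   ]
 [-0.    -0.    -1.   ]]
```

drive_tool(targets=[[1,0,0,0,-8.5],[1,0,0,0,-17],[1,0,0,0,-25.5],[1,0,0,0,-34],[1,0,0,0,-35],[1,0,0,0,-35],[1,0,0,0,-35]])

```text
clock: 1.2
position: [208.8, 589.0, 231.3]
ee_rot: [0.991, 0.134, -0.0, 0.0]
contact_force: [0.3, 0.5, 0.2]
gripper_width: 0.0
grasp_force: 0.0
```

```bash
python3 -c "
from h import *
tool()"
```

```text
t 1.2 tcp mix [-194.8   92.7  231.3] tool x yaw-YAW deg -3.01 F [0.3 0.5 0.2] w 0.0
scene 283.0 126.0 7.2
top 150.5 217.7 8.1
knob [390.5 589.8 161.7] mix [-22.2  36.2 161.7] fore -0.149 across -0.243
tool per mixer axes
 [[ 0.999 -0.052 -0.   ]
 [-0.052 -0.999  0.   ]
 [-0.    -0.    -1.   ]]
```

drive_tool(targets=[[1,40,17,0,-3],[1,80,34,0,-3],[1,118,51,0,-3],[1,118,51,40,-3],[1,118,51,80,-3],[1,118,51,80,-3],[1,118,51,80,-3]])

```text
clock: 2.0
position: [336.5, 571.6, 151.7]
ee_rot: [0.987, 0.161, 0.0, 0.001]
contact_force: [-1.1, 0.8, 1.0]
gripper_width: 0.1
grasp_force: 0.0
```

```bash
python3 -c "
from h import *
tool()
cv2.imwrite('pics/s1.png',cv2.resize(arm.get_image('scene')[60:210,200:360],None,fx=4,fy=4))"
```

```text
t 2.0 tcp mix [-79.1  35.9 151.7] tool x yaw-YAW deg 0.13 F [-1.1  0.8  1. ] w 0.1
scene 283.0 126.0 7.2
top 150.4 217.6 8.1
knob [390.5 589.9 161.7] mix [-22.1  36.3 161.7] fore -0.148 across -0.244
tool per mixer axes
 [[ 1.     0.002  0.001]
 [ 0.002 -1.     0.001]
 [ 0.001 -0.001 -1.   ]]
```

View pics/s1.png

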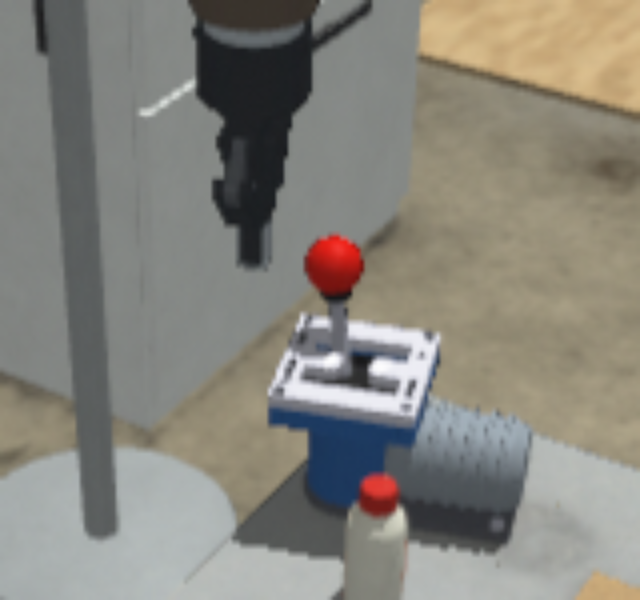

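The closed fingertips stand right behind the knob (crop (335,265)) with a clear gap, and the height looks right. Next I push forward slowly.

drive_tool(targets=[[1,8,0,0,0],[1,16,0,0,0],[1,22,0,0,0],[1,26,0,0,0],[1,30,0,0,0],[1,34,0,0,0],[1,37,0,0,0],[1,40,0,0,0],[1,40,0,0,0]])

```text
clock: 3.05
position: [374.4, 584.2, 151.4]
ee_rot: [0.987, 0.16, 0.0, -0.0]
contact_force: [-3.2, -0.5, 2.4]
gripper_width: -0.2
grasp_force: 1.5
```

```bash
python3 -c "
from h import *
tool()"
```

```text
t 3.05 tcp mix [-39.3  35.9 151.4] tool x yaw-YAW deg 0.11 F [-3.2 -0.5  2.4] w -0.2
scene 287.9 126.2 7.4
top 149.5 210.5 7.4
knob [405.6 591.  165.9] mix [ -7.4  32.6 165.9] fore -0.05 across -0.219
tool per mixer axes
 [[ 1.     0.002  0.   ]
 [ 0.002 -1.    -0.   ]
 [ 0.     0.    -1.   ]]
```

drive_tool(targets=[[1,3,0,0,0],[1,6,0,0,0],[1,7,0,0,0],[1,7,0,0,0]])

```text
clock: 3.55
position: [381.0, 586.4, 151.2]
ee_rot: [0.987, 0.16, 0.0, -0.0]
contact_force: [-3.1, -0.2, 2.3]
gripper_width: -0.0
grasp_force: 1.4
```

drive_tool(targets=[[1,-15,0,0,0],[1,-30,0,0,0],[1,-30,0,0,0]])

```text
clock: 3.85
position: [351.7, 576.6, 151.1]
ee_rot: [0.987, 0.161, 0.0, -0.0]
contact_force: [0.4, 0.1, 0.6]
gripper_width: -0.4
grasp_force: 0.0
```

```bash
python3 -c "
from h import *
tool()"
```

```text
t 3.85 tcp mix [-63.2  35.8 151.1] tool x yaw-YAW deg 0.17 F [0.4 0.1 0.6] w -0.4
scene 290.4 126.4 7.4
top 147.7 209.0 7.9
knob [409.7 596.6 163.4] mix [ -1.9  36.6 163.4] fore -0.012 across -0.246
tool per mixer axes
 [[ 1.     0.003  0.   ]
 [ 0.003 -1.    -0.   ]
 [ 0.     0.    -1.   ]]
```

drive_tool(targets=[[1,0,-30,0,0],[1,0,-60,0,0],[1,30,-60,0,0],[1,61,-60,0,0],[1,61,-60,0,0],[1,61,-50,0,0],[1,61,-45,0,0],[1,61,-40,0,0],[1,61,-36,0,0],[1,61,-32,0,0],[1,61,-28,0,0],[1,61,-24,0,0]])

```text
clock: 5.15
position: [402.4, 620.6, 153.2]
ee_rot: [0.987, 0.161, 0.001, -0.002]
contact_force: [-1.4, 4.2, 3.4]
gripper_width: 0.0
grasp_force: 2.2
```

```bash
python3 -c "
from h import *
tool()"
```

```text
t 5.15 tcp mix [ -1.2  61.7 153.2] tool x yaw-YAW deg 0.18 F [-1.4  4.2  3.4] w 0.0
scene 289.7 127.1 7.4Traceback (most recent call last):
  File "<string>", line 3, in <module>
    tool()
    ~~~~^^
  File "h.py", line 37, in tool
    k=knob();m=mix(k);print('knob',k.round(1),'mix',m.round(1),'fore',round(np.arcsin(m[0]/150),3),'across',round(np.arcsin(-m[1]/150),3))
  File "h.py", line 24, in knob
    (u,v),rad=cv2.minEnclosingCircle(blobs(arm.get_image(n),b,'red'));r.append((u,v));print(n,round(u,1),round(v,1),round(rad,1))
                                     ~~~~~^^^^^^^^^^^^^^^^^^^^^^^^^^
  File "h.py", line 19, in blobs
    c=max(cv2.findContours(m,cv2.RETR_EXTERNAL,cv2.CHAIN_APPROX_NONE)[0],key=cv2.contourArea)
ValueError: max() iterable argument is empty
```

```bash
cat >> h.py <<'E'
def knob():
    (u,v),rad=cv2.minEnclosingCircle(blobs(arm.get_image('scene'),(255,100,330,155),'red'));print('scene',round(u,1),round(v,1),round(rad,1))
    c,d=ray('scene',(u,v));d/=np.linalg.norm(d);o=c-np.array([G[0],G[1],20]);b=o@d;q=b*b-o@o+150**2
    return c+d*(-b-np.sqrt(max(q,0)))
E
python3 -c "
from h import *
tool()"
```

```text
t 5.25 tcp mix [ -1.2  60.9 153. ] tool x yaw-YAW deg 0.14 F [-2.1  3.6  3.2] w -0.4
scene 289.7 127.1 7.4
knob [413.3 586.8 167.7] mix [ -1.5  26.2 167.7] fore -0.01 across -0.175
tool per mixer axes
 [[ 1.     0.002  0.003]
 [ 0.003 -1.    -0.003]
 [ 0.003  0.003 -1.   ]]
```

drive_tool(targets=[[1,0,4,0,0],[1,0,8,0,0],[1,0,12,0,0],[1,0,16,0,0],[1,0,20,0,0],[1,0,24,0,0],[1,0,28,0,0],[1,0,32,0,0],[1,0,36,0,0],[1,0,40,0,0],[1,0,40,0,0]])

```text
clock: 6.4
position: [415.4, 579.8, 151.0]
ee_rot: [0.987, 0.16, -0.0, 0.001]
contact_force: [0.4, 1.5, 0.8]
gripper_width: 0.2
grasp_force: 0.5
```

```bash
python3 -c "
from h import *
tool()"
```

```text
t 6.4 tcp mix [ -1.7  18.9 151. ] tool x yaw-YAW deg 0.07 F [0.4 1.5 0.8] w 0.2
scene 286.5 134.7 7.7
knob [426.3 547.5 169.2] mix [ -1.5 -15.2 169.2] fore -0.01 across 0.102
tool per mixer axes
 [[ 1.     0.001 -0.001]
 [ 0.001 -1.     0.001]
 [-0.001 -0.001 -1.   ]]
```

drive_tool(targets=[[1,0,4,0,0],[1,0,8,0,0],[1,0,12,0,0],[1,0,15,0,0],[1,0,17,0,0],[1,0,17,0,0]])

```text
clock: 7.05
position: [420.5, 564.0, 150.7]
ee_rot: [0.987, 0.16, -0.001, 0.001]
contact_force: [0.3, 1.6, -0.5]
gripper_width: -0.1
grasp_force: 0.6
```

```bash
python3 -c "
from h import *
tool()"
```

```text
t 7.05 tcp mix [ -1.8   2.2 150.7] tool x yaw-YAW deg 0.09 F [ 0.3  1.6 -0.5] w -0.1
scene 285.4 139.3 7.8
knob [432.9 530.9 166.3] mix [ -0.5 -33.1 166.3] fore -0.003 across 0.222
tool per mixer axes
 [[ 1.     0.002 -0.001]
 [ 0.002 -1.     0.001]
 [-0.001 -0.001 -1.   ]]
```

drive_tool(targets=[[1,0,-12,0,0],[1,-30,-12,0,0],[1,-63,-12,0,0],[1,-63,12,0,0],[1,-63,35,0,0],[1,-63,35,0,0],[1,-50,35,0,0],[1,-40,35,0,0],[1,-34,35,0,0],[1,-30,35,0,0],[1,-26,35,0,0],[1,-22,35,0,0]])

```text
clock: 8.3
position: [410.7, 524.7, 151.4]
ee_rot: [0.987, 0.161, -0.0, 0.0]
contact_force: [-2.6, -1.0, 2.4]
gripper_width: -0.1
grasp_force: 1.5
```

```bash
python3 -c "
from h import *
tool()"
```

```text
t 8.3 tcp mix [-23.5 -32.  151.4] tool x yaw-YAW deg 0.13 F [-2.6 -1.   2.4] w -0.1
scene 288.2 139.8 7.5
knob [439.9 533.2 166.1] mix [  6.9 -33.1 166.1] fore 0.046 across 0.223
tool per mixer axes
 [[ 1.     0.002 -0.001]
 [ 0.002 -1.     0.   ]
 [-0.001 -0.    -1.   ]]
```

drive_tool(targets=[[1,4,0,0,0],[1,8,0,0,0],[1,12,0,0,0],[1,16,0,0,0],[1,20,0,0,0],[1,24,0,0,0],[1,27,0,0,0],[1,30,0,0,0],[1,32,0,0,0],[1,32,0,0,0]])

```text
clock: 9.35
position: [441.2, 534.8, 150.6]
ee_rot: [0.987, 0.16, -0.0, 0.0]
contact_force: [-2.6, 0.7, -1.1]
gripper_width: 0.2
grasp_force: 1.1
```

```bash
python3 -c "
from h import *
tool()"
```

```text
t 9.35 tcp mix [  8.6 -32.  150.6] tool x yaw-YAW deg 0.1 F [-2.6  0.7 -1.1] w 0.2
scene 300.5 142.8 7.6
knob [470.  544.9 161.3] mix [ 39.2 -31.5 161.3] fore 0.264 across 0.212
tool per mixer axes
 [[ 1.     0.002 -0.001]
 [ 0.002 -1.     0.   ]
 [-0.001 -0.    -1.   ]]
```

drive_tool(targets=[[1,1,0,0,0],[1,2,0,0,0],[1,3,0,0,0],[1,3,0,0,0]])

```text
clock: 9.8
position: [444.0, 535.4, 150.9]
ee_rot: [0.987, 0.16, -0.0, 0.0]
contact_force: [-2.8, 0.5, -3.1]
gripper_width: -0.5
grasp_force: 1.3
```

drive_tool(targets=[[1,-15,0,0,0],[1,-40,0,0,0],[1,-60,0,0,0],[1,-60,0,-40,0],[1,-60,0,-80,0],[1,-60,0,-80,0],[1,-60,0,-80,0],[1,-60,0,-80,0]])

```text
clock: 10.6
position: [387.5, 516.4, 231.1]
ee_rot: [0.987, 0.16, 0.0, 0.0]
contact_force: [0.1, -0.3, -0.7]
gripper_width: 0.1
grasp_force: 0.0
```

```bash
python3 -c "
from h import *
tool()
cv2.imwrite('pics/s2.png',cv2.resize(arm.get_image('scene')[60:210,200:360],None,fx=4,fy=4))"
```

```text
t 10.6 tcp mix [-48.2 -32.5 231.1] tool x yaw-YAW deg 0.09 F [ 0.1 -0.3 -0.7] w 0.1
scene 301.4 143.2 7.7
knob [472.4 545.7 160.6] mix [ 41.7 -31.5 160.6] fore 0.281 across 0.212
tool per mixer axes
 [[ 1.     0.001  0.   ]
 [ 0.001 -1.     0.   ]
 [ 0.    -0.    -1.   ]]
```

View pics/s2.png

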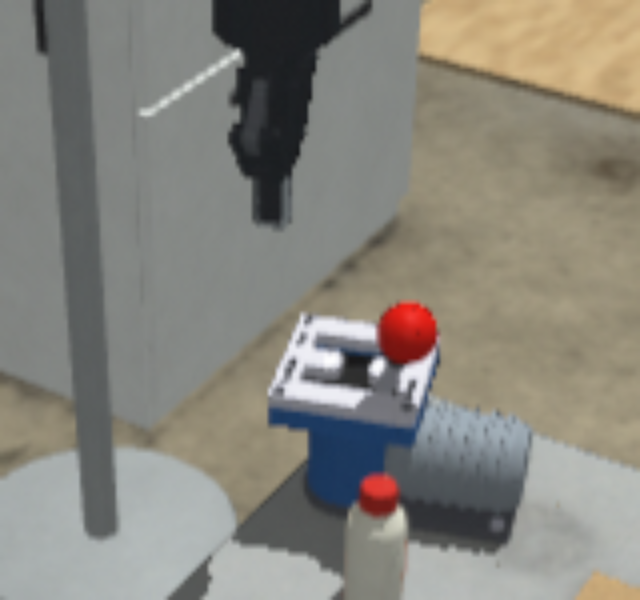

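The knob (crop (407,332)) leans far right over the gate, the fingers are clear above it and the bottle hasn't moved. I'll cross-check with the top view and hand in if the two agree.

```bash
python3 -c "
from h import *
r=[cv2.minEnclosingCircle(blobs(arm.get_image(n),b,'red'))[0] for n,b in(('scene',(255,100,330,155)),('top',(130,150,198,245)))]
m=mix(tri(*r));print(r,m.round(1))
if m[0]>37 and m[1]<-27: print(arm.job_done())
"
```

```text
[(301.43701171875, 143.15354919433594), (171.44871520996094, 182.34616088867188)] [ 41.2 -29.6 159.2]
the job is handed in; nothing more can be done
None
```

The lever is in the third slot (lever_fore about 0.28, lever_across about 0.21 rad by camera). It was pushed there without gripping, the arm is clear of everything, and the job is handed in; the verdict was not shown.

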